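# Clamp a housing with the ratchet handle

### The arm

A 6-joint arm with a two-finger parallel gripper is mounted at the origin on the work surface. World frame = base frame: x ahead of the robot, y to its left, z up, the work surface at z = 0. Lengths are in m, angles in rad, forces in N, time in s.
With the tool pointing down it reaches from about 0.35 to 0.875 m from the base axis. Payload 4.2 kg.
Tool frame: the origin (TCP) lies on the centre line of the jaws, within the pads' length; the fingertips stand 22 mm ahead of it and the grasp point (between the pads) lies 3 mm ahead of it; z points along the fingers, y is the direction in which the jaws open and shut (so a half turn about z gives the same grasp; the last joint's range is limited). The gripper opens to 87 mm and grips with 3 to 60 N. Pads are 19 mm wide; open, the fingers measure 117 mm over their backs; the gripper's body (75 mm by 190 mm) begins 51 mm behind the grasp point.
Start: joints at [-0.952, 0.385, 0.008, 0, -1.194, -0.259], TCP at [0.22, -0.585, 0.245] pointing down, gripper open.
Joint ranges: [-3.14, 3.14], [-1.21, 2.06], [-1.07, 1.41], [-3.16, 2.05], [-2.99, -0.16], [-3.1, 3.1]. Speed limits (rad/s): [2.79, 2.79, 3.14, 3.14, 3.14, 3.14].

### API

Orientations are given as a unit quaternion [x, y, z, w].
In Python, from plant import arm, optics gives the robot as it stands. The module is installed in compiled form; this text tells all that it offers.
- The arm moves only by the shell command python3 -m creep 'ROWS' [FORCE]. ROWS is a JSON object of lists of equal length, an entry for each row: "claw": the opening, from 0 (shut) to 1 (fully open); "linear": the shift along the world's x, y, z in cm, a list of three; "turn": the turn, a rotation vector about the world's x, y, z in rad, a list of three. In form: {"claw": [claw, ...], "linear": [[dx, dy, dz], ...], "turn": [[ax, ay, az], ...]}. A call has 1 to 5 rows; each row is the pose to reach, as a shift and turn from the pose measured when the call began; what a row does not reach only later rows make up. A row lasts 1/10 s, in which the tool goes at most 50 mm and 8.59 degrees, less where a joint would pass 70% of its speed; a pose out of reach is approached as far as the arm can. A call with a gripper value outside its range is refused whole. The fingers move at their own pace and stop on an object; FORCE is the grip in N (left out, the last holds). Time passes only in rows, so rows that repeat a pose let the fingers close. It gives the time, the measured TCP pose, the force and the opening at its end, in the units of the state.
- arm.get_obs(): the state, without advancing time (a new reading comes with each control period).
- optics.snapshot(name): name is "scene" or "top"; returns the picture (480x640x3 uint8, blue, green, red); there is no depth.
- optics.get_calibration(name): a dict with "fx", "fy", "cx", "cy" (pixels), "camera_from_world" (4x4, takes a point from world to camera coordinates). Camera axes: x right, y down, z forward; pixel columns grow to the right and rows downward; lengths in m; the calibration is good to about 2 mm. A picture is of the moment at which its call begins. get_calibration takes no time and is no camera call.
- arm.finish_job(): hands the job in, once; it reports no verdict.
The state is a dict: "time_s": time; "q": joint angles; "qd": joint speeds; "effort": joint torques, N m; "tcp_pos": TCP position; "tcp_rot": TCP orientation; "ft_force": force on the tool from outside, world axes, zero at the start; "ft_torque": the same for the moment, N m; "opening": opening from 0.0 (shut) to 1.0 (fully open).
Only numpy, scipy, OpenCV 4.12 (cv2) and the standard library are available. Lean on these libraries where they do the work, as an engineer would, in place of code of your own. Each camera call takes 0.05 s, during which the arm holds its last target. There are 200 camera calls.

### The job

Clamp the aluminium housing firmly in the fixture, using only the ratchet: flip the red direction lever to tightening (leaning clockwise seen from above), then swing the handle back and forth until the jaw presses the housing firmly and squarely against the stop, without over-tightening it. Leave the lever on tightening and the handle let go and swung back counter-clockwise, close to its end stop; do not touch the housing or the jaw, and do not disturb the other things.

Things in the scene. Friction and masses are not known exactly. Their poses are not given: they have to be found in the camera images.
- handle (a joint): swing of the ratchet handle, rad: 0 when it points straight out from the fixture (square to the jaw's travel), positive clockwise seen from above (the tightening stroke), end stops at -0.6 and +0.6. Stays where it is left (light friction, under 1 N at the knob).
- pawl (a joint): direction pawl, rad, set by the red lever on the handle: -0.25 leaning counter-clockwise seen from above (handle drives the spindle counter-clockwise, releasing), +0.25 leaning clockwise (drives clockwise, tightening). Snaps over past 0 (about 1 N at the stub); reads 0.11 to 0.25 on its side while riding on a wheel pin. 18 pins: up to 0.35 rad of each stroke is idle before it drives.
- hub (a point): point on the vertical spindle axis, top of the handle's round head, 86 mm above the table. The handle, a flat steel bar 22 mm wide with its top 85 mm above the table, swings about this axis.
- knob (a point): upright black round knob at the handle's end, 24 mm diameter, 85 to 140 mm above the table; this point is on its axis at 115 mm, 150 mm from the spindle axis. Set to tighten, pushing it clockwise takes about 9 N in motion while the jaw is free (a friction brake, which also holds the jaw when let go), 1 N more per 10 N of clamping; held still it reads less. The return stroke takes about 1 N.
- lever_tip (a point): centre of the top of the red upright stub on the direction lever; stub 10 mm diameter, 92 to 114.5 mm above the table. The lever (top face at 92 mm) turns about an upright pin 48 mm from the spindle axis along the handle; the stub stands 40 mm further out, so it shifts about 20 mm across the handle between its two sides.
- jaw: blue jaw with sprung orange pad (30 N per mm), 44 mm wide, 42 mm high. Origin: 14 mm ahead of the blue block's face, at its foot; -y points along its travel to the part. The pad's face stands 0 to 5 mm beyond the origin (set anew each time, not reported). Moves 15 mm per rad of spindle, 75 at most. Firm is 20 to 75 N, best 45 (knob push 4.5 N over the free jaw's); 100 N (10 over) ruins the part.
- part: aluminium housing, 60 (x) x 50 (y) x 36 (z) mm, 0.14 to 0.28 kg, loose on the fixture's plate between jaw and stop. Origin: centre of its underside.
- stop: dark steel fixed stop, 80 x 22 x 44 mm, set at a different distance each time. Origin: lower edge of the face towards the part, at its middle; its +y axis points at the part and the jaw.
- spare_part: second housing like the part, 60 x 50 x 36 mm, loose on the table; bystander
- screwdriver: yellow-handled screwdriver, 190 mm, lying on the table; bystander
- parts_bin: black open parts bin, 160 x 110 x 60 mm, on the table; bystander
- screw_jar: white jar with blue cap, 56 mm across, 75 mm high; bystander
- caliper: steel sliding caliper, 190 mm, lying flat; bystander
- locating_pin: steel pin with a dark collar, 26 mm across, 26 mm high, standing loose on the fixture's plate at the end away from the part; bystander
- bit_block: blue block, 50 x 90 x 30 mm, with four steel bits; bystander

How it is judged:
On the way, in this order (a step that is already met when the one before it is completed fails the run):
1. the direction lever has been flipped to tightening, with the jaw still clear of the housing (value of joint pawl above 0.09 rad and contact force between jaw and part below 1 N), for 0.2 s.
2. the jaw, driven by the ratchet, clamps the housing against the stop (contact force between jaw and part above 20 N and contact force between stop and part above 15 N), for 0.2 s.
At the end, for the whole second after the job is handed in: The housing is squeezed between jaw and stop with 20 to 75 N (at least 15 N at the stop) and square to the stop within 0.04 rad, at rest; the direction lever leans clockwise (pawl above 0.09); the handle is let go, at rest, swung back to below -0.35 rad (all of step 2 and contact force between jaw and part below 75 N and angle between the y axis of part and the y axis of stop, either way round below 0.04 rad and value of joint pawl above 0.09 rad and value of joint handle below -0.35 rad and linear speed of part below 0.01 m/s and velocity of joint handle between -0.05 and 0.05 rad/s); the robot touches nothing.
It fails at once if the jaw presses the housing with more than 100 N (contact force between jaw and part above 100 N).
It fails at once if the robot touches the housing (contact force between any of the fingers, the arm and part above 1 N).
It fails at once if the robot touches the jaw (contact force between any of the fingers, the arm and jaw above 1 N).
It fails at once if another thing is moved by more than 15 mm (distance of any of spare_part, screwdriver, parts_bin, screw_jar, caliper, locating_pin, bit_block from where it was at the start of the episode above 0.015 m).
It also fails if it takes over 72 s, if anything falls off the work surface, if the arm or the gripper's body presses on something with over 40 N, if the wrist force passes 120 N, or if a joint passes its speed limit or range.

## Working session

There is one attempt and no reset: what is moved stays moved. The work goes in short steps, Python scripts to look and compute and a shell command to move; the robot and the scene stay as the last step left them, time stands still between calls to the robot, and variables do not carry over. Pictures are saved under pics/ and viewed, about 8 in all and at most 12, crops included, and the job is handed in when it is done.

```bash
mkdir -p pics
python3 - <<'E'
from plant import arm, optics
import cv2
for n in("scene","top"):
    cv2.imwrite(f"pics/{n}0.png",optics.snapshot(n)); c=optics.get_calibration(n); print(n,c)
o=arm.get_obs(); print({k:o[k] for k in("time_s","tcp_pos","tcp_rot","ft_force","opening")})
E
```

```text
scene {'fx': 509.14633446875996, 'fy': 509.14633446875996, 'cx': 318.4636240574048, 'cy': 239.34814259150605, 'camera_from_world': array([[-0.75635435,  0.65406173, -0.01146056,  0.41882721],
       [ 0.36565268,  0.40818251, -0.83647185, -0.10034608],
       [-0.54242623, -0.63685971, -0.54789004,  1.45483519],
       [ 0.        ,  0.        ,  0.        ,  1.        ]])}
top {'fx': 512.0451972049285, 'fy': 512.0451972049285, 'cx': 315.9889649273715, 'cy': 235.46290111972462, 'camera_from_world': array([[-0.00373547, -0.99992472, -0.01168796,  0.00282272],
       [-0.99547204,  0.00482848, -0.09493209,  0.53893281],
       [ 0.09498138,  0.01128042, -0.99541513,  1.23043441],
       [ 0.        ,  0.        ,  0.        ,  1.        ]])}
{'time_s': 0.1, 'tcp_pos': array([ 0.21989774, -0.58450027,  0.24356249]), 'tcp_rot': array([-1.78876676e-01,  9.83870985e-01,  9.80771360e-04, -2.39206825e-04]), 'ft_force': array([ 0.09535055, -0.07627595,  0.89633967]), 'opening': 1.0027266970175717}
```

View pics/top0.png

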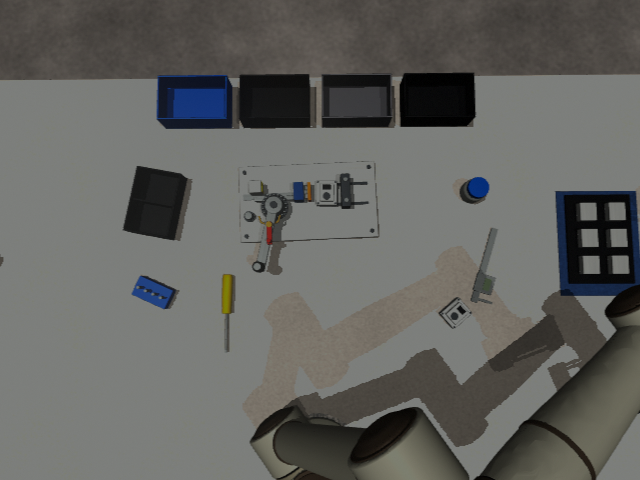

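View pics/scene0.png

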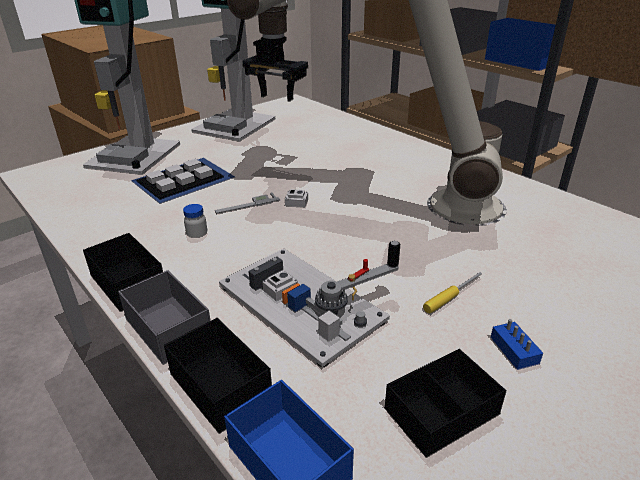

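Top view: the hub is near (274,205), the knob near (259,267), and the red lever near (269,232). The handle points toward the robot. Clockwise moves the knob toward +y (image left). I'll zoom in and measure.

```bash
cat > h.py <<'E'
from plant import arm, optics
import cv2, numpy as np
def ray(n,u,v,z):
    c=optics.get_calibration(n);T=c["camera_from_world"];R,t=T[:3,:3],T[:3,3]
    d=R.T@np.array([(u-c["cx"])/c["fx"],(v-c["cy"])/c["fy"],1]);o=-R.T@t
    return o+d*(z-o[2])/d[2]
def red(im):
    h=cv2.cvtColor(im,cv2.COLOR_BGR2HSV)
    return cv2.inRange(h,(0,150,70),(6,255,255))|cv2.inRange(h,(174,150,70),(180,255,255))
def st():
    o=arm.get_obs();print(round(o["time_s"],2),o["tcp_pos"].round(4),o["tcp_rot"].round(3),o["ft_force"].round(2),round(o["opening"],3))
E
python3 - <<'E'
from h import *
t=cv2.imread("pics/top0.png");s=cv2.imread("pics/scene0.png")
a=cv2.resize(t[160:280,230:385],None,fx=5,fy=5,interpolation=cv2.INTER_CUBIC)
b=cv2.resize(s[230:370,215:415],None,fx=4,fy=4,interpolation=cv2.INTER_CUBIC)
cv2.imwrite("pics/a.png",a);cv2.imwrite("pics/b.png",b)
E
```

```text
(no output)
```

View pics/a.png

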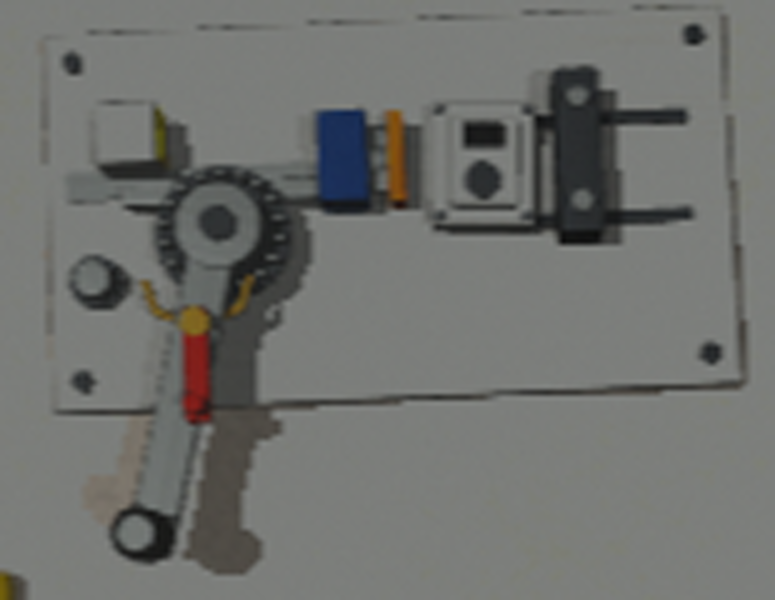

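View pics/b.png

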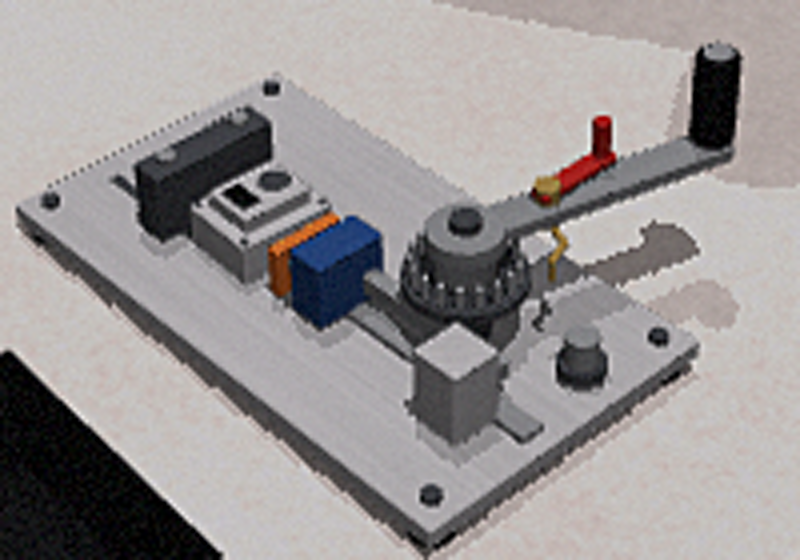

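Crop of the top view: hub at about (273.4,204.4), knob top (258,266), stub tip about (270,241). Scene: hub (330.8,284), knob top (394.3,242.5), stub top (365.3,260.5). The lever leans to the right, counter-clockwise, so it is on releasing.

Run:
```python
from h import *
P={}
for nm,z,t,s in(("hub",.088,(273.4,204.4),(330.8,284.3)),("knob",.14,(258.2,266),(394.3,242.5)),("stub",.1145,(270,241),(365.3,260.3)),("pin",.094,(268.8,224.2),(351.7,277))):
    a=ray("top",*t,z);b=ray("scene",*s,z);P[nm]=(a+b)/2;print(nm,a.round(4),b.round(4))
# fixture plate edges / jaw direction: jaw block + stop
for nm,z,u,v in(("stopL",.0,0,0),):pass
h,k=P["hub"][:2],P["knob"][:2];print("len",np.linalg.norm(k-h),"ang(+y from -x)",np.arctan2(k[1]-h[1],-(k[0]-h[0])))
# plate edge direction, bottom edge in top image
e=ray("top",230+55/5,160+412/5,.01)-ray("top",230+745/5,160+383/5,.01);print("edge ang",np.arctan2(e[0],e[1]))
e=ray("top",230+43/5,160+38/5,.01)-ray("top",230+725/5,160+10/5,.01);print("edge ang",np.arctan2(e[0],e[1]))
for nm,u,v,z in (("pad face",406,158,.05),("part left",432,165,.046),("part right",540,165,.046),("blue face",368,155,.05)): print(nm,ray("top",230+u/5,160+v/5,z).round(4))
```

```text
hub [0.6067 0.0995 0.088 ] [0.6074 0.1011 0.088 ]
knob [0.4606 0.1277 0.14  ] [0.4625 0.1342 0.14  ]
stub [0.5183 0.1044 0.1145] [0.5251 0.1144 0.1145]
pin [0.5593 0.1094 0.094 ] [0.5654 0.1171 0.094 ]
len 0.1486977202163554 ang(+y from -x) 0.20771357630105505
edge ang -0.037400563941988124
edge ang -0.035263709198951096
pad face [0.6435 0.0115 0.05  ]
part left [ 0.6407 -0.0011  0.046 ]
part right [ 0.6404 -0.0536  0.046 ]
blue face [0.6451 0.0299 0.05  ]
```

```bash
R='[30,65,-4]'; python3 -m creep '{"claw":[0,0,0,0,0],"linear":[[2,4.4,0],[4,8.8,0],[6,13.2,0],[8,17.6,0],[10,22,0]],"turn":[[0,0,-0.1],[0,0,-0.2],[0,0,-0.3],[0,0,-0.4],[0,0,-0.5]]}'
python3 -m creep '{"claw":[0,0,0,0,0],"linear":[[2,4.4,0],[4,8.8,0],[6,13.2,0],[8,17.6,0],[10,22,0]],"turn":[[0,0,0],[0,0,0],[0,0,0],[0,0,0],[0,0,0]]}'
```

```text
time_s: 0.6
tcp_pos: [0.3201, -0.3626, 0.2432]
tcp_rot: [0.072, 0.997, 0.001, -0.0]
ft_force: [0.8, 0.6, 0.9]
opening: 0.631
time_s: 1.1
tcp_pos: [0.4202, -0.1407, 0.2432]
tcp_rot: [0.072, 0.997, 0.001, -0.0]
ft_force: [0.2, -1.1, -0.7]
opening: 0.175
```

```bash
python3 -m creep '{"claw":[0,0,0,0,0],"linear":[[2,4.1,-0.8],[4,8.2,-1.6],[6,12.4,-2.4],[8,16.5,-3.2],[10.1,20.6,-4]],"turn":[[0,0,0],[0,0,0],[0,0,0],[0,0,0],[0,0,0]]}'
python3 - <<'E'
from h import *
st()
t=optics.snapshot("top");s=optics.snapshot("scene")
a=cv2.resize(t[160:280,210:360],None,fx=4,fy=4,interpolation=cv2.INTER_CUBIC)
b=cv2.resize(s[180:330,300:420],None,fx=3.2,fy=3.2,interpolation=cv2.INTER_CUBIC)
b=b[:480];cv2.imwrite("pics/c.png",np.hstack([a[:480,:400],b[:480]]) )
E
```

```text
time_s: 1.6
tcp_pos: [0.5213, 0.0672, 0.2027]
tcp_rot: [0.072, 0.997, 0.001, -0.0]
ft_force: [0.8, 0.1, -0.5]
opening: 0.006
1.6 [0.5213 0.0672 0.2027] [ 0.072  0.997  0.001 -0.   ] [ 0.82  0.06 -0.46] 0.006
```

View pics/c.png

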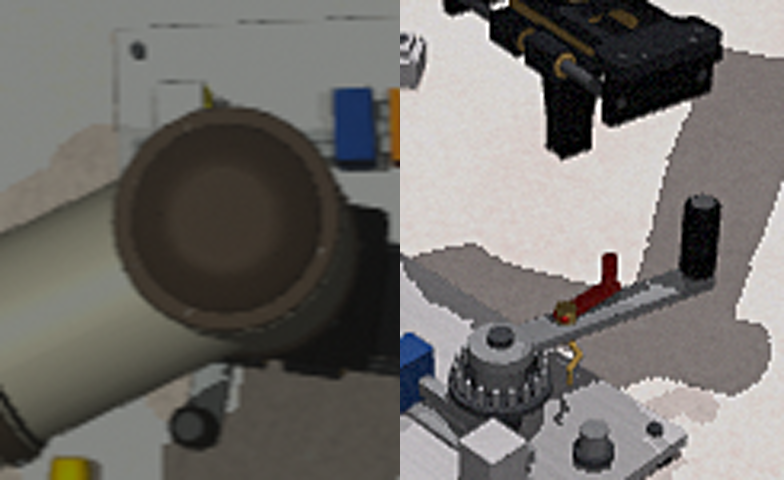

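Left: the arm covers the hub from above. Right: the shut fingers hang above and beside the red stub, and the lever is still on releasing. I'll go down beside the stub, then push +y.

```bash
python3 -m creep '{"claw":[0,0,0,0,0],"linear":[[0,0,-2],[0,0,-4],[0,0,-6],[0,0,-8.2],[0,0,-8.2]],"turn":[[0,0,0],[0,0,0],[0,0,0],[0,0,0],[0,0,0]]}'
python3 -m creep '{"claw":[0,0,0,0,0],"linear":[[0,0.5,0],[0,1,0],[0,1.5,0],[0,2,0],[0,2,0]],"turn":[[0,0,0],[0,0,0],[0,0,0],[0,0,0],[0,0,0]]}'
```

```text
time_s: 2.2
tcp_pos: [0.5202, 0.068, 0.1165]
tcp_rot: [0.071, 0.997, -0.0, -0.004]
ft_force: [0.2, -0.5, -0.2]
opening: 0.004
time_s: 2.7
tcp_pos: [0.5206, 0.0889, 0.1171]
tcp_rot: [0.07, 0.998, -0.0, -0.004]
ft_force: [-0.7, 0.1, -0.5]
opening: 0.007
```

```bash
python3 -m creep '{"claw":[0,0,0,0,0],"linear":[[0,0.2,0.3],[0,0.4,0.3],[0,0.6,0.3],[0,0.8,0.3],[0,1,0.3]],"turn":[[0,0,0],[0,0,0],[0,0,0],[0,0,0],[0,0,0]]}'
python3 -m creep '{"claw":[0,0,0,0,0],"linear":[[0,0.2,0],[0,0.4,0],[0,0.6,0],[0,0.8,0],[0,1,0]],"turn":[[0,0,0],[0,0,0],[0,0,0],[0,0,0],[0,0,0]]}'
python3 - <<'E'
from h import *
s=optics.snapshot("scene")
b=cv2.resize(s[210:330,310:430],None,fx=5,fy=5,interpolation=cv2.INTER_CUBIC)
cv2.imwrite("pics/d.png",b)
E
```

```text
time_s: 3.2
tcp_pos: [0.5204, 0.0988, 0.12]
tcp_rot: [0.07, 0.998, -0.0, -0.004]
ft_force: [-0.5, -0.0, 1.0]
opening: 0.005
time_s: 3.7
tcp_pos: [0.5204, 0.109, 0.12]
tcp_rot: [0.07, 0.998, -0.0, -0.004]
ft_force: [-0.4, 0.1, 0.2]
opening: 0.005
```

View pics/d.png

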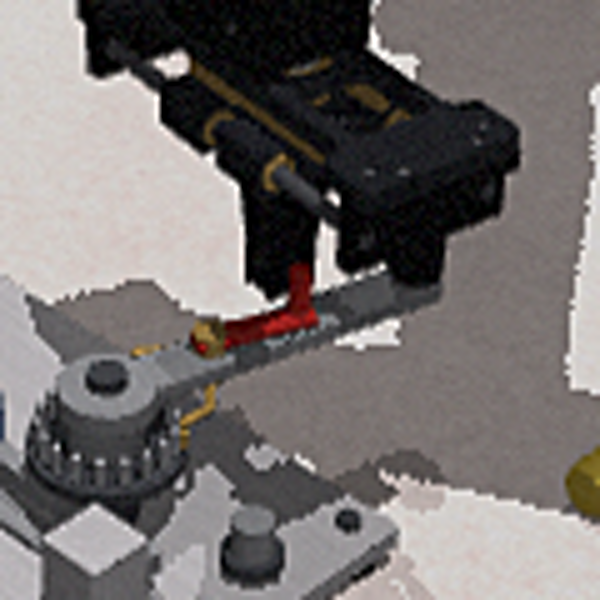

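The stub now touches the finger's near side and the lever looks almost in line with the handle. I'll push further.

```bash
python3 -m creep '{"claw":[0,0,0,0,0],"linear":[[0,0.3,0],[0,0.6,0],[0,0.9,0],[0,1.2,0],[0,1.2,0]],"turn":[[0,0,0],[0,0,0],[0,0,0],[0,0,0],[0,0,0]]}'
python3 - <<'E'
from h import *
s=optics.snapshot("scene")
m=red(s);m[:225]=0;m[330:]=0;m[:,:310]=0;m[:,430:]=0
ys,xs=np.nonzero(m);i=ys.argmin();print(len(ys),"top",xs[ys<ys.min()+2].mean(),ys.min());
print(ray("scene",xs[ys<ys.min()+2].mean(),ys.min()+1.5,.1145).round(4))
b=cv2.resize(s[210:330,310:430],None,fx=5,fy=5,interpolation=cv2.INTER_CUBIC)
cv2.imwrite("pics/e.png",b)
E
```

```text
time_s: 4.25
tcp_pos: [0.5205, 0.1218, 0.12]
tcp_rot: [0.07, 0.998, 0.0, -0.004]
ft_force: [0.2, -0.6, -0.4]
opening: 0.008
100 top 372.5 266
[0.5319 0.1413 0.1145]
```

View pics/e.png

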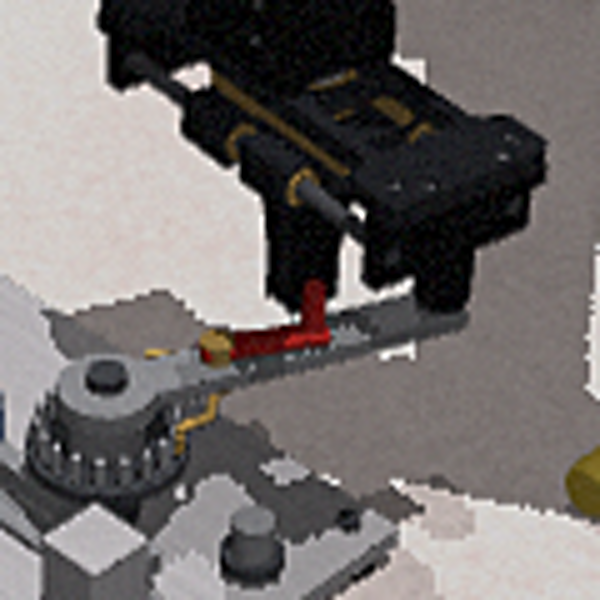

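The handle is being carried clockwise with the lever, which is harmless because it idles that way. I'll check the lever angle relative to the handle.

```bash
cat >> h.py <<'E'
def phi(a,b): d=b-a; return np.arctan2(d[1],-d[0])
E
python3 - <<'E'
from h import *
for pin,stub,kb in(((351.7,277),(365.3,260.3),None),((353.4,279.2),(372.8,266.8),(310+440/5,210+303/5))):
    p=ray("scene",*pin,.094);s=ray("scene",*stub,.1145);h=ray("scene",331,284.6,.088)
    print(p.round(4),s.round(4),"handle",phi(h,p)+.036,"lever",phi(p,s)+.036, np.linalg.norm((s-p)[:2]))
    if kb: k=ray("scene",*kb,.085);print("knobbase",k,phi(h,k)+.036)
E
python3 -m creep '{"claw":[0,0,0,0,0],"linear":[[0,0.3,0],[0,0.6,0],[0,0.9,0],[0,1.2,0],[0,1.2,0]],"turn":[[0,0,0],[0,0,0],[0,0,0],[0,0,0],[0,0,0]]}'
python3 - <<'E'
from h import *
s=optics.snapshot("scene")
m=red(s);m[:225]=0;m[330:]=0;m[:,:310]=0;m[:,430:]=0
ys,xs=np.nonzero(m);print("top",xs[ys<ys.min()+2].mean(),ys.min(),"left",xs.min(),ys[xs==xs.min()])
E
```

```text
[0.5654 0.1171 0.094 ] [0.5251 0.1144 0.1145] handle 0.3774981956121896 lever -0.03249484074413834 0.040397664861646844
[0.5679 0.1246 0.094 ] [0.5298 0.14   0.1145] handle 0.5495558204129859 lever 0.42137314866931275 0.04109010007658698
knobbase [0.47057732 0.15684178 0.085     ] 0.4157886104190685
time_s: 4.8
tcp_pos: [0.5204, 0.1342, 0.12]
tcp_rot: [0.07, 0.998, 0.0, -0.004]
ft_force: [0.1, 0.5, -0.1]
opening: 0.005
top 374.2857142857143 270 left 351 [281 282]
```

```bash
python3 -m creep '{"claw":[0,0,0,0,0],"linear":[[0,0.4,0],[0,0.8,0],[0,1.2,0],[0,1.2,0],[0,1.2,0]],"turn":[[0,0,0],[0,0,0],[0,0,0],[0,0,0],[0,0,0]]}'
python3 - <<'E'
from h import *
s=optics.snapshot("scene")
m=red(s);m[:225]=0;m[330:]=0;m[:,:310]=0;m[:,430:]=0
ys,xs=np.nonzero(m);print("top",xs[ys<ys.min()+2].mean(),ys.min(),"left",xs.min(),ys[xs==xs.min()])
b=cv2.resize(s[210:330,310:430],None,fx=5,fy=5,interpolation=cv2.INTER_CUBIC)
cv2.imwrite("pics/f.png",b)
E
```

```text
time_s: 5.35
tcp_pos: [0.5199, 0.1467, 0.1197]
tcp_rot: [0.07, 0.998, 0.0, -0.004]
ft_force: [-2.5, 1.2, -0.8]
opening: 0.01
top 375.2857142857143 272 left 351 [282]
```

View pics/f.png

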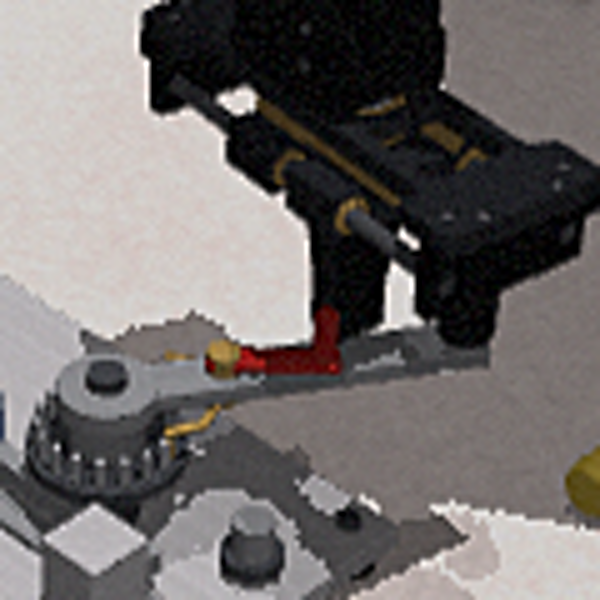

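The lever now leans toward the handle's near (clockwise) edge. The finger is still at the stub, so I'll back off and verify.

```bash
python3 -m creep '{"claw":[0,0,0,0,0],"linear":[[0,-1.5,0],[0,-2.5,0],[0,-2.5,2],[0,-2.5,5],[0,-2.5,8]],"turn":[[0,0,0],[0,0,0],[0,0,0],[0,0,0],[0,0,0]]}'
python3 - <<'E'
from h import *
s=optics.snapshot("scene");t=optics.snapshot("top")
m=red(s);m[:225]=0;m[330:]=0;m[:,:310]=0;m[:,430:]=0
ys,xs=np.nonzero(m);print("top",xs[ys<ys.min()+2].mean(),ys.min(),"left",xs.min(),ys[xs==xs.min()])
a=cv2.resize(t[190:290,210:310],None,fx=4,fy=4,interpolation=cv2.INTER_CUBIC)
b=cv2.resize(s[230:330,320:420],None,fx=4,fy=4,interpolation=cv2.INTER_CUBIC)
cv2.imwrite("pics/g.png",np.hstack([a,b]))
E
```

```text
time_s: 5.9
tcp_pos: [0.5206, 0.1209, 0.2009]
tcp_rot: [0.07, 0.998, 0.0, -0.004]
ft_force: [0.9, 0.7, -0.3]
opening: 0.004
top 374.8 273 left 351 [282]
```

View pics/g.png

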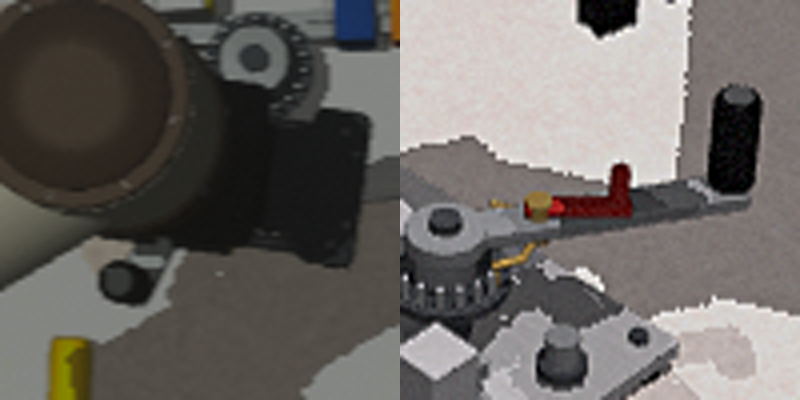

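The lever now leans clockwise. Knob top is at top-view (240,258.8) and scene (404.5,253.8). Next, the stub and knob positions.

Run:
```python
from h import *
a=ray("top",240,258.8,.14);b=ray("scene",404.5,253.8,.14);k=(a+b)/2;h=np.array([.607,.1003,0])
print(a,b,k,np.linalg.norm((k-h)[:2]),"handle",phi(h,k)+.036)
p=ray("scene",320+138/4,230+200/4,.094);s=ray("scene",375.2,274.0,.1145);print("lever rel",phi(p,s)-phi(h,k))
for th in(-.6,-.5,-.4,0,.55,phi(h,k)+.036): f=th-.036;print(th,(h[:2]+.15*np.array([-np.cos(f),np.sin(f)])).round(4))
```

```text
[0.47673633 0.16833872 0.14      ] [0.477714   0.17486333 0.14      ] [0.47722516 0.17160102 0.14      ] 0.14807209312486636 handle 0.5383985806367908
lever rel 0.4091038418989107
-0.6 [0.4863 0.0112]
-0.5 [0.478  0.0237]
-0.4 [0.471 0.037]
0 [0.4571 0.0949]
0.55 [0.4764 0.174 ]
0.5383985806367908 [0.4755 0.1725]
```

```bash
python3 -m creep '{"claw":[0.55,0.55,0.55,0.55,0.55],"linear":[[-1.1,1.3,0],[-2.2,2.6,0],[-3.3,3.9,0],[-4.4,5.1,0],[-4.4,5.1,0]],"turn":[[0,0,-0.1],[0,0,-0.2],[0,0,-0.3],[0,0,-0.36],[0,0,-0.36]]}' 40
python3 -m creep '{"claw":[0.55,0.55,0.55,0.55,0.55],"linear":[[0,0,-2],[0,0,-4],[0,0,-6],[0,0,-8],[0,0,-8.2]],"turn":[[0,0,0],[0,0,0],[0,0,0],[0,0,0],[0,0,0]]}'
python3 -m creep '{"claw":[0.32,0.32,0.32,0.32],"linear":[[0,0,0],[0,0,0],[0,0,0],[0,0,0]],"turn":[[0,0,0],[0,0,0],[0,0,0],[0,0,0]]}'
```

```text
time_s: 6.5
tcp_pos: [0.4789, 0.1736, 0.2048]
tcp_rot: [0.247, 0.969, 0.003, 0.002]
ft_force: [-0.8, 0.2, 0.1]
opening: 0.376
time_s: 7.0
tcp_pos: [0.478, 0.1721, 0.1204]
tcp_rot: [0.247, 0.969, 0.001, 0.0]
ft_force: [-0.4, -1.0, -0.2]
opening: 0.548
time_s: 7.4
tcp_pos: [0.4784, 0.1721, 0.1212]
tcp_rot: [0.247, 0.969, 0.001, 0.001]
ft_force: [1.0, -0.6, 1.4]
opening: 0.34
```

```bash
cat >> h.py <<'E'
H=np.array([.607,.1003]);R=.149
def th():
    p=arm.get_obs()["tcp_pos"][:2]; return phi(H,p)+.036
def plan(*ths):
    o=arm.get_obs();p=o["tcp_pos"];q=o["tcp_rot"];psi=np.arcsin(2*q[0]*q[1])
    print("th now",th().round(3),"r",np.linalg.norm(p[:2]-H).round(4),"psi-phi",(psi-phi(H,p[:2])).round(3))
    L=[];T=[]
    for t in ths:
        f=t-.036;d=H+R*np.array([-np.cos(f),np.sin(f)])-p[:2]
        L.append([round(d[0]*100,2),round(d[1]*100,2),round((.12-p[2])*100,1)]);T.append([0,0,round(psi-f,2)])
    print(L,T)
E
python3 - <<'E'
from h import *
plan(.43,.32,.21,.1,-.01)
plan(-.12,-.23,-.34,-.45,-.55)
E
```

```text
th now 0.545 r 0.1473 psi-phi -0.011
[[np.float64(-0.89), np.float64(-1.46), np.float64(-0.1)], [np.float64(-1.44), np.float64(-3.01), np.float64(-0.1)], [np.float64(-1.81), np.float64(-4.6), np.float64(-0.1)], [np.float64(-2.01), np.float64(-6.23), np.float64(-0.1)], [np.float64(-2.02), np.float64(-7.87), np.float64(-0.1)]] [[0, 0, np.float64(0.1)], [0, 0, np.float64(0.21)], [0, 0, np.float64(0.32)], [0, 0, np.float64(0.43)], [0, 0, np.float64(0.54)]]
th now 0.545 r 0.1473 psi-phi -0.011
[[np.float64(-1.85), np.float64(-9.5), np.float64(-0.1)], [np.float64(-1.51), np.float64(-11.1), np.float64(-0.1)], [np.float64(-0.99), np.float64(-12.66), np.float64(-0.1)], [np.float64(-0.31), np.float64(-14.14), np.float64(-0.1)], [np.float64(0.45), np.float64(-15.42), np.float64(-0.1)]] [[0, 0, np.float64(0.65)], [0, 0, np.float64(0.76)], [0, 0, np.float64(0.87)], [0, 0, np.float64(0.98)], [0, 0, np.float64(1.08)]]
```

```bash
python3 -m creep '{"claw":[0.32,0.32,0.32,0.32,0.32],"linear":[[-0.9,-1.45,0],[-1.45,-3,0],[-1.8,-4.6,0],[-2,-6.2,0],[-2,-7.85,0]],"turn":[[0,0,0.1],[0,0,0.21],[0,0,0.32],[0,0,0.43],[0,0,0.54]]}'
python3 -m creep '{"claw":[0.32,0.32,0.32,0.32,0.32],"linear":[[0.15,-1.65,0],[0.5,-3.25,0],[1,-4.8,0],[1.7,-6.25,0],[2.45,-7.55,0]],"turn":[[0,0,0.11],[0,0,0.22],[0,0,0.33],[0,0,0.44],[0,0,0.54]]}'
python3 - <<'E'
from h import *
st();plan(-.45,-.35,-.25,-.15,-.05)
s=optics.snapshot("scene");t=optics.snapshot("top")
a=cv2.resize(t[160:280,230:385],None,fx=3,fy=3,interpolation=cv2.INTER_CUBIC)
b=cv2.resize(s[220:340,290:400],None,fx=3,fy=3,interpolation=cv2.INTER_CUBIC)
cv2.imwrite("pics/i.png",np.hstack([a,b]))
E
```

```text
time_s: 7.9
tcp_pos: [0.4585, 0.0937, 0.122]
tcp_rot: [-0.024, 1.0, 0.002, 0.001]
ft_force: [0.2, 0.6, 0.5]
opening: 0.316
time_s: 8.4
tcp_pos: [0.4832, 0.0177, 0.1226]
tcp_rot: [-0.291, 0.957, 0.003, 0.001]
ft_force: [-0.6, 1.6, -0.6]
opening: 0.323
8.4 [0.4832 0.0177 0.1226] [-0.291  0.957  0.003  0.001] [-0.61  1.57 -0.57] 0.323
th now -0.552 r 0.1488 psi-phi -0.003
[[np.float64(-0.8), np.float64(1.3), np.float64(-0.3)], [np.float64(-1.42), np.float64(2.65), np.float64(-0.3)], [np.float64(-1.92), np.float64(4.06), np.float64(-0.3)], [np.float64(-2.26), np.float64(5.51), np.float64(-0.3)], [np.float64(-2.47), np.float64(6.98), np.float64(-0.3)]] [[0, 0, np.float64(-0.11)], [0, 0, np.float64(-0.21)], [0, 0, np.float64(-0.31)], [0, 0, np.float64(-0.41)], [0, 0, np.float64(-0.51)]]
```

View pics/i.png

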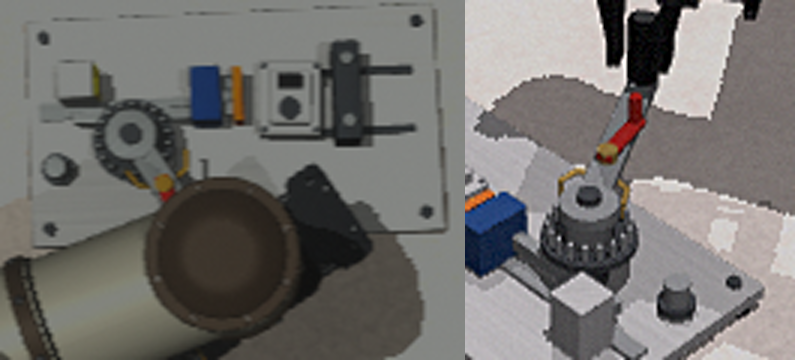

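The handle is at about -0.55 with the lever still clockwise, and the jaw–housing gap is unchanged. Starting the first tightening stroke.

```bash
python3 -m creep '{"claw":[0.32,0.32,0.32,0.32,0.32],"linear":[[-0.8,1.3,-0.2],[-1.4,2.65,-0.2],[-1.9,4.05,-0.2],[-2.25,5.5,-0.2],[-2.45,7,-0.2]],"turn":[[0,0,-0.1],[0,0,-0.21],[0,0,-0.31],[0,0,-0.41],[0,0,-0.51]]}'
python3 - <<'E'
from h import *
cv2.imwrite("pics/t1.png",optics.snapshot("top"))
plan(.05,.12,.19,.26,.33)
E
```

```text
time_s: 9.0
tcp_pos: [0.46, 0.087, 0.1213]
tcp_rot: [-0.036, 0.999, 0.001, 0.003]
ft_force: [6.3, -7.7, -1.3]
opening: 0.318
th now -0.044 r 0.1476 psi-phi 0.01
[[np.float64(-0.18), np.float64(1.39), np.float64(-0.1)], [np.float64(-0.13), np.float64(2.43), np.float64(-0.1)], [np.float64(-0.01), np.float64(3.46), np.float64(-0.1)], [np.float64(0.19), np.float64(4.49), np.float64(-0.1)], [np.float64(0.45), np.float64(5.5), np.float64(-0.1)]] [[0, 0, np.float64(-0.08)], [0, 0, np.float64(-0.15)], [0, 0, np.float64(-0.22)], [0, 0, np.float64(-0.29)], [0, 0, np.float64(-0.36)]]
```

```bash
cat >> h.py <<'E'
def jaw(im):
    r=im[175:208,275:345];h=cv2.cvtColor(r,cv2.COLOR_BGR2HSV)
    o=[]
    for lo,hi in(((8,150,60),(22,255,255)),((100,150,40),(130,255,255))):
        ys,xs=np.nonzero(cv2.inRange(h,lo,hi));o+=[len(xs),round(275+xs.mean(),2) if len(xs) else None]
    print("orange",o[:2],"blue",o[2:])
E
python3 -m creep '{"claw":[0.32,0.32,0.32,0.32,0.32],"linear":[[-0.15,1.4,-0.1],[-0.1,2.4,-0.1],[0,3.45,-0.1],[0.2,4.5,-0.1],[0.45,5.5,-0.1]],"turn":[[0,0,-0.08],[0,0,-0.15],[0,0,-0.22],[0,0,-0.29],[0,0,-0.36]]}'
python3 - <<'E'
from h import *
im=optics.snapshot("top");cv2.imwrite("pics/t2.png",im)
for x in(cv2.imread("pics/top0.png"),cv2.imread("pics/t1.png"),im):jaw(x)
plan(.36,.40,.44,.48,.52)
E
```

```text
time_s: 9.55
tcp_pos: [0.4638, 0.1418, 0.1209]
tcp_rot: [0.146, 0.989, -0.001, 0.003]
ft_force: [2.0, -9.6, 2.3]
opening: 0.327
orange [52, np.float64(308.9)] blue [157, np.float64(298.02)]
orange [52, np.float64(310.96)] blue [158, np.float64(300.11)]
orange [61, np.float64(313.33)] blue [153, np.float64(302.51)]
th now 0.327 r 0.1491 psi-phi 0.004
[[np.float64(0.16), np.float64(0.47), np.float64(-0.1)], [np.float64(0.36), np.float64(1.03), np.float64(-0.1)], [np.float64(0.59), np.float64(1.58), np.float64(-0.1)], [np.float64(0.83), np.float64(2.12), np.float64(-0.1)], [np.float64(1.1), np.float64(2.66), np.float64(-0.1)]] [[0, 0, np.float64(-0.03)], [0, 0, np.float64(-0.07)], [0, 0, np.float64(-0.11)], [0, 0, np.float64(-0.15)], [0, 0, np.float64(-0.19)]]
```

```bash
python3 -m creep '{"claw":[0.32,0.32,0.32,0.32,0.32],"linear":[[0.15,0.45,0],[0.35,1,0],[0.6,1.6,0],[0.85,2.1,0],[1.1,2.65,0]],"turn":[[0,0,-0.03],[0,0,-0.07],[0,0,-0.11],[0,0,-0.15],[0,0,-0.19]]}'
python3 - <<'E'
from h import *
im=optics.snapshot("top");cv2.imwrite("pics/t3.png",im);jaw(im)
plan(.42,.31,.2,.09,-.02)
E
```

```text
time_s: 10.1
tcp_pos: [0.473, 0.1667, 0.1206]
tcp_rot: [0.241, 0.971, -0.005, 0.001]
ft_force: [0.2, -9.9, 3.8]
opening: 0.322
orange [61, np.float64(314.38)] blue [152, np.float64(303.62)]
th now 0.502 r 0.1496 psi-phi 0.021
[[np.float64(-0.45), np.float64(-1.14), np.float64(-0.1)], [np.float64(-0.98), np.float64(-2.69), np.float64(-0.1)], [np.float64(-1.34), np.float64(-4.29), np.float64(-0.1)], [np.float64(-1.52), np.float64(-5.92), np.float64(-0.1)], [np.float64(-1.51), np.float64(-7.56), np.float64(-0.1)]] [[0, 0, np.float64(0.1)], [0, 0, np.float64(0.21)], [0, 0, np.float64(0.32)], [0, 0, np.float64(0.43)], [0, 0, np.float64(0.54)]]
```

```bash
python3 -m creep '{"claw":[0.32,0.32,0.32,0.32,0.32],"linear":[[-0.45,-1.15,0],[-1,-2.7,0],[-1.35,-4.3,0],[-1.5,-5.9,0],[-1.5,-7.55,0]],"turn":[[0,0,0.1],[0,0,0.21],[0,0,0.32],[0,0,0.43],[0,0,0.54]]}'
python3 -m creep '{"claw":[0.32,0.32,0.32,0.32,0.32],"linear":[[0.15,-1.65,0],[0.5,-3.25,0],[1,-4.8,0],[1.7,-6.25,0],[2.5,-7.55,0]],"turn":[[0,0,0.11],[0,0,0.22],[0,0,0.33],[0,0,0.44],[0,0,0.53]]}'
python3 - <<'E'
from h import *
im=optics.snapshot("top");cv2.imwrite("pics/t4.png",im);jaw(im)
plan(-.5,-.44,-.38,-.32,-.26)
E
```

```text
time_s: 10.65
tcp_pos: [0.4581, 0.0921, 0.121]
tcp_rot: [-0.029, 1.0, -0.003, 0.002]
ft_force: [1.1, 2.0, 0.3]
opening: 0.324
time_s: 11.15
tcp_pos: [0.4827, 0.0164, 0.1212]
tcp_rot: [-0.292, 0.956, -0.002, 0.003]
ft_force: [-0.5, 0.1, 0.0]
opening: 0.321
orange [62, np.float64(314.4)] blue [152, np.float64(303.74)]
th now -0.568 r 0.1494 psi-phi 0.009
[[np.float64(-0.51), np.float64(0.87), np.float64(-0.1)], [np.float64(-0.94), np.float64(1.66), np.float64(-0.1)], [np.float64(-1.33), np.float64(2.46), np.float64(-0.1)], [np.float64(-1.66), np.float64(3.29), np.float64(-0.1)], [np.float64(-1.95), np.float64(4.14), np.float64(-0.1)]] [[0, 0, np.float64(-0.06)], [0, 0, np.float64(-0.12)], [0, 0, np.float64(-0.18)], [0, 0, np.float64(-0.24)], [0, 0, np.float64(-0.3)]]
```

```bash
python3 -m creep '{"claw":[0.32,0.32,0.32,0.32],"linear":[[-0.4,0.6,0],[-0.7,1.2,0],[-1,1.8,0],[-1.3,2.45,0]],"turn":[[0,0,-0.05],[0,0,-0.09],[0,0,-0.13],[0,0,-0.18]]}'
cat >> h.py <<'E'
def ft():
    o=arm.get_obs();f=phi(H,o["tcp_pos"][:2]);print("Ftan",(o["ft_force"][:2]@[np.sin(f),np.cos(f)]).round(2))
E
python3 - <<'E'
from h import *
ft();im=optics.snapshot("top");cv2.imwrite("pics/t5.png",im);jaw(im)
t=th();plan(t+.03,t+.06,t+.09,t+.12)
E
```

```text
time_s: 11.6
tcp_pos: [0.4704, 0.0403, 0.1214]
tcp_rot: [-0.204, 0.979, -0.003, 0.004]
ft_force: [-0.9, -1.0, -0.6]
opening: 0.321
Ftan -0.51
orange [62, np.float64(314.4)] blue [152, np.float64(303.74)]
th now -0.373 r 0.1491 psi-phi -0.001
[[np.float64(-0.16), np.float64(0.42), np.float64(-0.1)], [np.float64(-0.32), np.float64(0.83), np.float64(-0.1)], [np.float64(-0.47), np.float64(1.26), np.float64(-0.1)], [np.float64(-0.6), np.float64(1.68), np.float64(-0.1)]] [[0, 0, np.float64(-0.03)], [0, 0, np.float64(-0.06)], [0, 0, np.float64(-0.09)], [0, 0, np.float64(-0.12)]]
```

Still in the idle part of the stroke.

```bash
python3 -m creep '{"claw":[0.32,0.32,0.32,0.32],"linear":[[-0.15,0.4,0],[-0.3,0.85,0],[-0.45,1.25,0],[-0.6,1.7,0]],"turn":[[0,0,-0.03],[0,0,-0.06],[0,0,-0.09],[0,0,-0.12]]}'
python3 - <<'E'
from h import *
ft();im=optics.snapshot("top");cv2.imwrite("pics/t6.png",im);jaw(im)
t=th();plan(t+.03,t+.06,t+.09,t+.12)
E
```

```text
time_s: 12.05
tcp_pos: [0.4642, 0.058, 0.1216]
tcp_rot: [-0.145, 0.989, -0.003, 0.004]
ft_force: [2.5, -4.6, -1.7]
opening: 0.321
Ftan -5.09
orange [61, np.float64(314.43)] blue [151, np.float64(303.72)]
th now -0.25 r 0.149 psi-phi -0.004
[[np.float64(-0.12), np.float64(0.43), np.float64(-0.2)], [np.float64(-0.23), np.float64(0.86), np.float64(-0.2)], [np.float64(-0.32), np.float64(1.3), np.float64(-0.2)], [np.float64(-0.4), np.float64(1.74), np.float64(-0.2)]] [[0, 0, np.float64(-0.03)], [0, 0, np.float64(-0.06)], [0, 0, np.float64(-0.09)], [0, 0, np.float64(-0.12)]]
```

```bash
python3 -m creep '{"claw":[0.32,0.32,0.32,0.32],"linear":[[-0.1,0.45,-0.1],[-0.25,0.85,-0.1],[-0.3,1.3,-0.1],[-0.4,1.75,-0.1]],"turn":[[0,0,-0.03],[0,0,-0.06],[0,0,-0.09],[0,0,-0.12]]}'
python3 - <<'E'
from h import *
ft();im=optics.snapshot("top");cv2.imwrite("pics/t7.png",im);jaw(im)
t=th();plan(t+.02,t+.04,t+.06,t+.08)
E
```

```text
time_s: 12.5
tcp_pos: [0.4604, 0.0746, 0.1212]
tcp_rot: [-0.085, 0.996, -0.004, 0.004]
ft_force: [4.1, -7.9, 1.5]
opening: 0.318
Ftan -8.46
orange [52, np.float64(314.9)] blue [154, np.float64(303.91)]
th now -0.134 r 0.1489 psi-phi 0.0
[[np.float64(-0.06), np.float64(0.29), np.float64(-0.1)], [np.float64(-0.1), np.float64(0.59), np.float64(-0.1)], [np.float64(-0.14), np.float64(0.88), np.float64(-0.1)], [np.float64(-0.17), np.float64(1.18), np.float64(-0.1)]] [[0, 0, np.float64(-0.02)], [0, 0, np.float64(-0.04)], [0, 0, np.float64(-0.06)], [0, 0, np.float64(-0.08)]]
```

```bash
python3 -m creep '{"claw":[0.32,0.32,0.32,0.32],"linear":[[-0.05,0.3,0],[-0.1,0.6,0],[-0.15,0.9,0],[-0.15,1.2,0]],"turn":[[0,0,-0.02],[0,0,-0.04],[0,0,-0.06],[0,0,-0.08]]}'
python3 - <<'E'
from h import *
ft();im=optics.snapshot("top");cv2.imwrite("pics/t8.png",im);jaw(im)
t=th();plan(t+.02,t+.04,t+.06,t+.08)
E
```

```text
time_s: 12.95
tcp_pos: [0.4588, 0.0858, 0.1214]
tcp_rot: [-0.045, 0.999, -0.005, 0.004]
ft_force: [4.6, -8.4, 0.3]
opening: 0.32
Ftan -8.77
orange [57, np.float64(315.16)] blue [151, np.float64(304.45)]
th now -0.059 r 0.1489 psi-phi 0.006
[[np.float64(-0.04), np.float64(0.3), np.float64(-0.1)], [np.float64(-0.06), np.float64(0.59), np.float64(-0.1)], [np.float64(-0.07), np.float64(0.89), np.float64(-0.1)], [np.float64(-0.08), np.float64(1.19), np.float64(-0.1)]] [[0, 0, np.float64(-0.01)], [0, 0, np.float64(-0.03)], [0, 0, np.float64(-0.05)], [0, 0, np.float64(-0.07)]]
```

```bash
python3 -m creep '{"claw":[0.32,0.32,0.32,0.32],"linear":[[-0.05,0.3,0],[-0.05,0.6,0],[-0.05,0.9,0],[-0.05,1.2,0]],"turn":[[0,0,-0.01],[0,0,-0.03],[0,0,-0.05],[0,0,-0.07]]}'
python3 - <<'E'
from h import *
ft();im=optics.snapshot("top");cv2.imwrite("pics/t9.png",im);jaw(im)
for f in("top0","t7","t9"):
    g=cv2.cvtColor(cv2.imread(f"pics/{f}.png"),cv2.COLOR_BGR2GRAY)
    print(f,g[184:187,306:350].mean(0).astype(int).tolist());print(g[197:200,306:350].mean(0).astype(int).tolist())
t=th();plan(t+.02,t+.04,t+.06,t+.08)
E
```

```text
time_s: 13.4
tcp_pos: [0.4581, 0.0966, 0.1214]
tcp_rot: [-0.01, 1.0, -0.006, 0.003]
ft_force: [4.0, -8.8, -0.8]
opening: 0.322
Ftan -8.85
orange [51, np.float64(315.82)] blue [152, np.float64(304.89)]
top0 [77, 79, 87, 85, 78, 76, 85, 85, 100, 111, 116, 123, 124, 114, 114, 124, 90, 39, 39, 39, 38, 39, 39, 40, 61, 105, 125, 99, 100, 124, 90, 37, 34, 44, 39, 37, 46, 45, 44, 44, 44, 43, 43, 38]
[65, 68, 78, 84, 73, 64, 64, 64, 89, 108, 116, 124, 124, 115, 116, 124, 120, 101, 77, 58, 46, 49, 66, 92, 115, 125, 125, 110, 111, 125, 92, 45, 82, 107, 84, 44, 39, 45, 59, 77, 84, 77, 56, 43]
t7 [46, 46, 40, 63, 92, 101, 88, 88, 92, 89, 74, 99, 131, 112, 113, 131, 116, 71, 34, 34, 34, 33, 34, 34, 31, 93, 131, 111, 112, 132, 126, 87, 37, 47, 41, 39, 49, 48, 47, 48, 47, 45, 45, 42]
[41, 42, 41, 39, 50, 63, 60, 64, 79, 85, 70, 103, 131, 131, 126, 126, 131, 123, 103, 84, 69, 56, 67, 84, 109, 128, 131, 128, 108, 113, 131, 96, 46, 87, 89, 48, 41, 47, 63, 82, 89, 82, 59, 46]
t9 [47, 46, 47, 45, 60, 89, 101, 88, 86, 91, 90, 81, 103, 126, 111, 117, 132, 96, 38, 28, 29, 28, 29, 28, 28, 38, 98, 131, 100, 102, 132, 98, 43, 34, 27, 39, 49, 47, 47, 48, 47, 46, 46, 42]
[42, 41, 41, 40, 40, 46, 53, 56, 67, 79, 81, 68, 89, 123, 121, 119, 128, 131, 123, 106, 88, 77, 77, 84, 99, 121, 130, 130, 125, 99, 106, 131, 94, 46, 55, 47, 42, 48, 63, 82, 89, 82, 60, 46]
th now 0.013 r 0.1489 psi-phi 0.004
[[np.float64(-0.01), np.float64(0.3), np.float64(-0.1)], [np.float64(-0.01), np.float64(0.6), np.float64(-0.1)], [np.float64(0.0), np.float64(0.89), np.float64(-0.1)], [np.float64(0.01), np.float64(1.19), np.float64(-0.1)]] [[0, 0, np.float64(-0.02)], [0, 0, np.float64(-0.04)], [0, 0, np.float64(-0.06)], [0, 0, np.float64(-0.08)]]
```

The housing is now being pushed along with the jaw, with about 2–3 px left to the stop.

```bash
python3 -m creep '{"claw":[0.32,0.32,0.32,0.32],"linear":[[0,0.3,0],[0,0.6,0],[0,0.9,0],[0,1.2,0]],"turn":[[0,0,-0.02],[0,0,-0.04],[0,0,-0.06],[0,0,-0.08]]}'
cat >> h.py <<'E'
def look(f):
    ft();im=optics.snapshot("top");cv2.imwrite(f"pics/{f}.png",im);jaw(im)
    g=cv2.cvtColor(im,cv2.COLOR_BGR2GRAY)
    for r in(184,197):print(g[r:r+3,331:344].mean(0).astype(int).tolist())
    t=th();plan(t+.02,t+.04,t+.06,t+.08)
E
python3 -c 'from h import *;look("t10")'
```

```text
time_s: 13.85
tcp_pos: [0.4582, 0.1074, 0.1214]
tcp_rot: [0.03, 1.0, -0.008, 0.003]
ft_force: [4.4, -8.4, -2.3]
opening: 0.321
Ftan -8.16
orange [54, np.float64(316.0)] blue [148, np.float64(305.32)]
[28, 94, 132, 116, 105, 124, 128, 87, 34, 27, 39, 49, 49]
[97, 121, 130, 130, 100, 103, 132, 102, 58, 42, 33, 42, 48]
th now 0.086 r 0.1489 psi-phi 0.011
[[np.float64(0.01), np.float64(0.3), np.float64(-0.1)], [np.float64(0.04), np.float64(0.59), np.float64(-0.1)], [np.float64(0.07), np.float64(0.89), np.float64(-0.1)], [np.float64(0.1), np.float64(1.19), np.float64(-0.1)]] [[0, 0, np.float64(-0.01)], [0, 0, np.float64(-0.03)], [0, 0, np.float64(-0.05)], [0, 0, np.float64(-0.07)]]
```

```bash
python3 -m creep '{"claw":[0.32,0.32,0.32,0.32],"linear":[[0,0.3,0],[0.05,0.6,0],[0.05,0.9,0],[0.1,1.2,0]],"turn":[[0,0,-0.01],[0,0,-0.03],[0,0,-0.05],[0,0,-0.07]]}'
python3 -c 'from h import *;look("t11")'
```

```text
time_s: 14.3
tcp_pos: [0.459, 0.118, 0.1213]
tcp_rot: [0.065, 0.998, -0.009, 0.002]
ft_force: [4.9, -9.2, -0.5]
opening: 0.324
Ftan -8.53
orange [54, np.float64(316.56)] blue [150, np.float64(305.92)]
[28, 54, 107, 132, 100, 102, 132, 95, 34, 28, 39, 49, 48]
[95, 120, 130, 130, 116, 88, 107, 129, 94, 42, 33, 42, 48]
th now 0.157 r 0.1491 psi-phi 0.01
[[np.float64(0.05), np.float64(0.29), np.float64(-0.1)], [np.float64(0.09), np.float64(0.59), np.float64(-0.1)], [np.float64(0.14), np.float64(0.88), np.float64(-0.1)], [np.float64(0.2), np.float64(1.18), np.float64(-0.1)]] [[0, 0, np.float64(-0.01)], [0, 0, np.float64(-0.03)], [0, 0, np.float64(-0.05)], [0, 0, np.float64(-0.07)]]
```

```bash
python3 -m creep '{"claw":[0.32,0.32,0.32],"linear":[[0.05,0.3,0],[0.1,0.6,0],[0.15,0.9,0]],"turn":[[0,0,-0.01],[0,0,-0.03],[0,0,-0.05]]}'
python3 -c 'from h import *;look("t12")'
```

```text
time_s: 14.65
tcp_pos: [0.46, 0.1253, 0.1213]
tcp_rot: [0.09, 0.996, -0.011, 0.001]
ft_force: [3.9, -8.2, -0.0]
opening: 0.324
Ftan -7.39
orange [52, np.float64(316.96)] blue [151, np.float64(306.01)]
[28, 38, 98, 132, 105, 106, 132, 103, 49, 28, 39, 49, 49]
[87, 110, 126, 130, 128, 98, 102, 132, 96, 38, 33, 42, 48]
th now 0.207 r 0.1491 psi-phi 0.01
[[np.float64(0.06), np.float64(0.29), np.float64(-0.1)], [np.float64(0.12), np.float64(0.58), np.float64(-0.1)], [np.float64(0.19), np.float64(0.87), np.float64(-0.1)], [np.float64(0.26), np.float64(1.16), np.float64(-0.1)]] [[0, 0, np.float64(-0.01)], [0, 0, np.float64(-0.03)], [0, 0, np.float64(-0.05)], [0, 0, np.float64(-0.07)]]
```

```bash
python3 -m creep '{"claw":[0.32,0.32,0.32],"linear":[[0.05,0.3,0],[0.1,0.6,0],[0.2,0.9,0]],"turn":[[0,0,-0.01],[0,0,-0.03],[0,0,-0.05]]}'
python3 -c 'from h import *;look("t13")'
```

```text
time_s: 15.0
tcp_pos: [0.4613, 0.1324, 0.1212]
tcp_rot: [0.115, 0.993, -0.013, -0.001]
ft_force: [2.8, -9.0, 1.8]
opening: 0.318
Ftan -8.17
orange [53, np.float64(317.02)] blue [148, np.float64(306.38)]
[27, 27, 94, 132, 120, 90, 106, 122, 78, 27, 39, 49, 49]
[77, 96, 121, 129, 130, 100, 103, 132, 101, 48, 33, 42, 48]
th now 0.256 r 0.1491 psi-phi 0.012
[[np.float64(0.08), np.float64(0.29), np.float64(-0.1)], [np.float64(0.16), np.float64(0.58), np.float64(-0.1)], [np.float64(0.24), np.float64(0.86), np.float64(-0.1)], [np.float64(0.32), np.float64(1.15), np.float64(-0.1)]] [[0, 0, np.float64(-0.01)], [0, 0, np.float64(-0.03)], [0, 0, np.float64(-0.05)], [0, 0, np.float64(-0.07)]]
```

```bash
python3 -m creep '{"claw":[0.32,0.32,0.32],"linear":[[0.1,0.3,0],[0.15,0.6,0],[0.25,0.9,0]],"turn":[[0,0,-0.01],[0,0,-0.03],[0,0,-0.05]]}'
python3 -c 'from h import *;look("t14")'
```

```text
time_s: 15.35
tcp_pos: [0.463, 0.1394, 0.1211]
tcp_rot: [0.14, 0.99, -0.015, -0.002]
ft_force: [1.7, -10.2, 0.3]
opening: 0.322
Ftan -9.43
orange [51, np.float64(317.35)] blue [147, np.float64(306.84)]
[28, 28, 67, 115, 132, 98, 101, 127, 84, 27, 39, 50, 48]
[79, 96, 120, 130, 129, 111, 82, 107, 120, 77, 33, 42, 48]
th now 0.304 r 0.1492 psi-phi 0.015
[[np.float64(0.1), np.float64(0.28), np.float64(-0.1)], [np.float64(0.19), np.float64(0.57), np.float64(-0.1)], [np.float64(0.28), np.float64(0.85), np.float64(-0.1)], [np.float64(0.38), np.float64(1.13), np.float64(-0.1)]] [[0, 0, np.float64(-0.01)], [0, 0, np.float64(-0.03)], [0, 0, np.float64(-0.05)], [0, 0, np.float64(-0.07)]]
```

```bash
python3 -m creep '{"claw":[0.32,0.32,0.32],"linear":[[0.1,0.3,0],[0.2,0.55,0],[0.3,0.85,0]],"turn":[[0,0,-0.01],[0,0,-0.03],[0,0,-0.05]]}'
python3 -c 'from h import *;look("t15")'
```

```text
time_s: 15.7
tcp_pos: [0.4649, 0.1456, 0.121]
tcp_rot: [0.166, 0.986, -0.018, -0.004]
ft_force: [1.3, -9.1, 2.8]
opening: 0.319
Ftan -8.26
orange [47, np.float64(317.85)] blue [151, np.float64(306.95)]
[28, 28, 49, 105, 132, 101, 103, 126, 87, 33, 39, 50, 48]
[79, 94, 120, 129, 130, 127, 101, 107, 124, 81, 30, 42, 48]
th now 0.348 r 0.1491 psi-phi 0.021
[[np.float64(0.11), np.float64(0.28), np.float64(-0.1)], [np.float64(0.21), np.float64(0.56), np.float64(-0.1)], [np.float64(0.31), np.float64(0.84), np.float64(-0.1)], [np.float64(0.42), np.float64(1.11), np.float64(-0.1)]] [[0, 0, np.float64(0.0)], [0, 0, np.float64(-0.02)], [0, 0, np.float64(-0.04)], [0, 0, np.float64(-0.06)]]
```

```bash
python3 -m creep '{"claw":[0.32,0.32,0.32],"linear":[[0.1,0.3,0],[0.2,0.55,0],[0.3,0.85,0]],"turn":[[0,0,0],[0,0,-0.02],[0,0,-0.04]]}'
python3 -c 'from h import *;look("t16")'
```

```text
time_s: 16.05
tcp_pos: [0.4669, 0.1518, 0.1209]
tcp_rot: [0.185, 0.982, -0.02, -0.005]
ft_force: [1.9, -9.6, 1.9]
opening: 0.321
Ftan -8.39
orange [53, np.float64(318.02)] blue [149, np.float64(307.23)]
[28, 27, 31, 96, 133, 110, 111, 125, 102, 60, 39, 50, 48]
[79, 81, 105, 126, 130, 130, 100, 104, 127, 86, 32, 42, 47]
th now 0.391 r 0.1493 psi-phi 0.018
[[np.float64(0.13), np.float64(0.27), np.float64(-0.1)], [np.float64(0.24), np.float64(0.54), np.float64(-0.1)], [np.float64(0.36), np.float64(0.82), np.float64(-0.1)], [np.float64(0.48), np.float64(1.09), np.float64(-0.1)]] [[0, 0, np.float64(-0.0)], [0, 0, np.float64(-0.02)], [0, 0, np.float64(-0.04)], [0, 0, np.float64(-0.06)]]
```

```bash
python3 -m creep '{"claw":[0.32,0.32,0.32],"linear":[[0.15,0.25,0],[0.25,0.55,0],[0.35,0.8,0]],"turn":[[0,0,0],[0,0,-0.02],[0,0,-0.04]]}'
python3 -c 'from h import *;look("t17")'
```

```text
time_s: 16.4
tcp_pos: [0.469, 0.1573, 0.1207]
tcp_rot: [0.205, 0.978, -0.023, -0.007]
ft_force: [0.0, -10.5, 2.6]
opening: 0.318
Ftan -9.66
orange [54, np.float64(318.17)] blue [149, np.float64(307.54)]
[27, 28, 28, 80, 123, 127, 128, 125, 114, 76, 39, 50, 48]
[78, 80, 101, 123, 131, 128, 102, 107, 125, 91, 47, 42, 49]
th now 0.43 r 0.1493 psi-phi 0.02
[[np.float64(0.15), np.float64(0.26), np.float64(-0.1)], [np.float64(0.27), np.float64(0.53), np.float64(-0.1)], [np.float64(0.4), np.float64(0.8), np.float64(-0.1)], [np.float64(0.53), np.float64(1.07), np.float64(-0.1)]] [[0, 0, np.float64(-0.0)], [0, 0, np.float64(-0.02)], [0, 0, np.float64(-0.04)], [0, 0, np.float64(-0.06)]]
```

```bash
python3 -m creep '{"claw":[0.32,0.32,0.32],"linear":[[0.15,0.25,0],[0.25,0.55,0],[0.4,0.8,0]],"turn":[[0,0,0],[0,0,-0.02],[0,0,-0.04]]}'
python3 -c 'from h import *;look("t18")'
```

```text
time_s: 16.75
tcp_pos: [0.4713, 0.1625, 0.1206]
tcp_rot: [0.225, 0.974, -0.026, -0.01]
ft_force: [-0.8, -10.5, 3.8]
opening: 0.319
Ftan -9.9
orange [56, np.float64(318.29)] blue [147, np.float64(307.84)]
[28, 28, 28, 74, 119, 129, 129, 125, 116, 79, 39, 50, 48]
[76, 78, 101, 124, 131, 129, 105, 109, 126, 97, 56, 43, 48]
th now 0.468 r 0.1493 psi-phi 0.023
[[np.float64(0.16), np.float64(0.26), np.float64(-0.1)], [np.float64(0.29), np.float64(0.52), np.float64(-0.1)], [np.float64(0.43), np.float64(0.79), np.float64(-0.1)], [np.float64(0.57), np.float64(1.05), np.float64(-0.1)]] [[0, 0, np.float64(0.0)], [0, 0, np.float64(-0.02)], [0, 0, np.float64(-0.04)], [0, 0, np.float64(-0.06)]]
```

```bash
python3 -m creep '{"claw":[0.32,0.32,0.32],"linear":[[0.15,0.25,0],[0.3,0.5,0],[0.45,0.8,0]],"turn":[[0,0,0],[0,0,-0.02],[0,0,-0.04]]}'
python3 -c 'from h import *;look("t19")'
```

```text
time_s: 17.1
tcp_pos: [0.4735, 0.1671, 0.1205]
tcp_rot: [0.245, 0.969, -0.03, -0.013]
ft_force: [-0.8, -11.2, 5.0]
opening: 0.322
Ftan -10.39
orange [56, np.float64(318.29)] blue [150, np.float64(307.92)]
[27, 28, 28, 75, 119, 130, 129, 126, 115, 79, 40, 49, 49]
[76, 77, 101, 124, 130, 129, 106, 110, 126, 97, 55, 42, 49]
th now 0.503 r 0.1493 psi-phi 0.029
[[np.float64(0.16), np.float64(0.25), np.float64(-0.0)], [np.float64(0.3), np.float64(0.52), np.float64(-0.0)], [np.float64(0.45), np.float64(0.77), np.float64(-0.0)], [np.float64(0.6), np.float64(1.03), np.float64(-0.0)]] [[0, 0, np.float64(0.01)], [0, 0, np.float64(-0.01)], [0, 0, np.float64(-0.03)], [0, 0, np.float64(-0.05)]]
```

Housing and pad have stopped moving while the push rises, so it is clamped at roughly 20 N. One more small push.

```bash
python3 -m creep '{"claw":[0.32,0.32,0.32],"linear":[[0.15,0.25,0],[0.3,0.5,0],[0.45,0.8,0]],"turn":[[0,0,0],[0,0,-0.01],[0,0,-0.03]]}'
python3 -c 'from h import *;look("t20")'
```

```text
time_s: 17.45
tcp_pos: [0.4756, 0.1714, 0.1203]
tcp_rot: [0.26, 0.965, -0.035, -0.016]
ft_force: [-0.1, -12.6, 4.5]
opening: 0.324
Ftan -11.1
orange [56, np.float64(318.29)] blue [152, np.float64(307.97)]
[29, 28, 28, 74, 120, 129, 124, 120, 117, 79, 39, 50, 49]
[77, 78, 102, 124, 130, 129, 106, 110, 126, 97, 56, 42, 49]
th now 0.535 r 0.1494 psi-phi 0.028
[[np.float64(0.18), np.float64(0.24), np.float64(-0.0)], [np.float64(0.33), np.float64(0.5), np.float64(-0.0)], [np.float64(0.49), np.float64(0.75), np.float64(-0.0)], [np.float64(0.65), np.float64(1.0), np.float64(-0.0)]] [[0, 0, np.float64(0.01)], [0, 0, np.float64(-0.01)], [0, 0, np.float64(-0.03)], [0, 0, np.float64(-0.05)]]
```

```bash
python3 -m creep '{"claw":[0.32,0.32,0.32],"linear":[[0.15,0.25,0],[0.3,0.5,0],[0.45,0.75,0]],"turn":[[0,0,0],[0,0,-0.01],[0,0,-0.03]]}'
python3 -c 'from h import *;look("t21")'
```

```text
time_s: 17.8
tcp_pos: [0.4774, 0.1748, 0.1201]
tcp_rot: [0.275, 0.96, -0.04, -0.019]
ft_force: [-1.6, -12.4, 5.8]
opening: 0.323
Ftan -11.54
orange [56, np.float64(318.34)] blue [151, np.float64(308.06)]
[28, 28, 28, 74, 120, 129, 124, 120, 116, 79, 40, 50, 49]
[76, 78, 102, 124, 131, 130, 106, 110, 126, 97, 56, 43, 48]
th now 0.56 r 0.1494 psi-phi 0.033
[[np.float64(0.19), np.float64(0.24), np.float64(-0.0)], [np.float64(0.35), np.float64(0.49), np.float64(-0.0)], [np.float64(0.51), np.float64(0.74), np.float64(-0.0)], [np.float64(0.67), np.float64(0.99), np.float64(-0.0)]] [[0, 0, np.float64(0.01)], [0, 0, np.float64(-0.01)], [0, 0, np.float64(-0.03)], [0, 0, np.float64(-0.05)]]
```

```bash
python3 -m creep '{"claw":[0.32,0.32,0.32],"linear":[[0.15,0.25,0],[0.3,0.5,0],[0.4,0.65,0]],"turn":[[0,0,0],[0,0,-0.01],[0,0,-0.01]]}'
python3 - <<'E'
from h import *
look("t22");plan(.47,.36,.25,.14,.03)
E
```

```text
time_s: 18.15
tcp_pos: [0.4785, 0.1768, 0.1199]
tcp_rot: [0.28, 0.959, -0.045, -0.022]
ft_force: [-4.0, -12.4, 5.6]
opening: 0.324
Ftan -12.75
orange [55, np.float64(318.31)] blue [150, np.float64(308.14)]
[28, 28, 28, 74, 120, 130, 124, 121, 116, 80, 39, 51, 49]
[76, 78, 101, 124, 131, 130, 105, 110, 127, 98, 57, 43, 48]
th now 0.574 r 0.1496 psi-phi 0.028
[[np.float64(0.2), np.float64(0.23), np.float64(0.0)], [np.float64(0.36), np.float64(0.48), np.float64(0.0)], [np.float64(0.53), np.float64(0.72), np.float64(0.0)], [np.float64(0.7), np.float64(0.97), np.float64(0.0)]] [[0, 0, np.float64(0.01)], [0, 0, np.float64(-0.01)], [0, 0, np.float64(-0.03)], [0, 0, np.float64(-0.05)]]
th now 0.574 r 0.1496 psi-phi 0.028
[[np.float64(-0.68), np.float64(-1.4), np.float64(0.0)], [np.float64(-1.29), np.float64(-2.93), np.float64(0.0)], [np.float64(-1.72), np.float64(-4.5), np.float64(0.0)], [np.float64(-1.98), np.float64(-6.12), np.float64(0.0)], [np.float64(-2.06), np.float64(-7.76), np.float64(0.0)]] [[0, 0, np.float64(0.13)], [0, 0, np.float64(0.24)], [0, 0, np.float64(0.35)], [0, 0, np.float64(0.46)], [0, 0, np.float64(0.57)]]
```

Push is about 4.2 N over the free jaw's, and pad compression is about 0.6 px ≈ 1.35 mm, so both put it near 40 N. Now the return swing, first straightening the tool.

```bash
python3 -m creep '{"claw":[0.32,0.32,0.32],"linear":[[-0.3,-0.6,0],[-0.5,-1.1,0],[-0.5,-1.1,0]],"turn":[[0.035,-0.035,0.04],[0.07,-0.07,0.08],[0.07,-0.07,0.08]]}'
python3 - <<'E'
from h import *
st();look("t23");plan(.39,.28,.17,.06,-.05)
E
```

```text
time_s: 18.5
tcp_pos: [0.4716, 0.1642, 0.1198]
tcp_rot: [0.242, 0.97, -0.003, 0.003]
ft_force: [-1.6, -2.6, -1.5]
opening: 0.323
18.5 [0.4716 0.1642 0.1198] [ 0.242  0.97  -0.003  0.003] [-1.63 -2.6  -1.48] 0.323
Ftan -3.05
orange [55, np.float64(318.31)] blue [151, np.float64(308.17)]
[28, 27, 27, 73, 119, 129, 123, 119, 115, 79, 40, 50, 48]
[75, 78, 100, 123, 130, 128, 105, 109, 125, 97, 56, 42, 48]
th now 0.48 r 0.1497 psi-phi 0.047
[[np.float64(0.2), np.float64(0.24), np.float64(0.0)], [np.float64(0.33), np.float64(0.5), np.float64(0.0)], [np.float64(0.47), np.float64(0.76), np.float64(0.0)], [np.float64(0.62), np.float64(1.02), np.float64(0.0)]] [[0, 0, np.float64(0.03)], [0, 0, np.float64(0.01)], [0, 0, np.float64(-0.01)], [0, 0, np.float64(-0.03)]]
th now 0.48 r 0.1497 psi-phi 0.047
[[np.float64(-0.45), np.float64(-1.26), np.float64(0.0)], [np.float64(-0.93), np.float64(-2.83), np.float64(0.0)], [np.float64(-1.24), np.float64(-4.44), np.float64(0.0)], [np.float64(-1.37), np.float64(-6.07), np.float64(0.0)], [np.float64(-1.32), np.float64(-7.71), np.float64(0.0)]] [[0, 0, np.float64(0.14)], [0, 0, np.float64(0.25)], [0, 0, np.float64(0.36)], [0, 0, np.float64(0.47)], [0, 0, np.float64(0.58)]]
```

```bash
python3 -m creep '{"claw":[0.32,0.32,0.32,0.32,0.32],"linear":[[-0.45,-1.25,0],[-0.95,-2.85,0],[-1.25,-4.45,0],[-1.35,-6.05,0],[-1.3,-7.7,0]],"turn":[[0,0,0.13],[0,0,0.24],[0,0,0.35],[0,0,0.46],[0,0,0.57]]}'
python3 -m creep '{"claw":[0.32,0.32,0.32,0.32,0.32],"linear":[[0.2,-1.55,0],[0.55,-3,0],[1.05,-4.4,0],[1.7,-5.75,0],[2.45,-7,0]],"turn":[[0,0,0.1],[0,0,0.2],[0,0,0.3],[0,0,0.4],[0,0,0.5]]}'
python3 -c 'from h import *;st();look("t24")'
```

```text
time_s: 19.05
tcp_pos: [0.4598, 0.0885, 0.1201]
tcp_rot: [-0.043, 0.999, -0.003, 0.004]
ft_force: [-0.8, 0.8, 0.2]
opening: 0.321
time_s: 19.55
tcp_pos: [0.4854, 0.0188, 0.1203]
tcp_rot: [-0.29, 0.957, -0.002, 0.005]
ft_force: [-1.6, 1.2, 0.6]
opening: 0.323
19.55 [0.4854 0.0188 0.1203] [-0.29   0.957 -0.002  0.005] [-1.63  1.18  0.59] 0.323
Ftan 1.89
orange [57, np.float64(318.32)] blue [152, np.float64(308.2)]
[27, 26, 27, 73, 118, 128, 123, 118, 114, 78, 38, 49, 48]
[74, 76, 99, 122, 129, 128, 104, 108, 124, 97, 55, 40, 47]
th now -0.565 r 0.1458 psi-phi 0.009
[[np.float64(-0.43), np.float64(0.07), np.float64(-0.0)], [np.float64(-0.59), np.float64(0.32), np.float64(-0.0)], [np.float64(-0.75), np.float64(0.57), np.float64(-0.0)], [np.float64(-0.9), np.float64(0.83), np.float64(-0.0)]] [[0, 0, np.float64(-0.01)], [0, 0, np.float64(-0.03)], [0, 0, np.float64(-0.05)], [0, 0, np.float64(-0.07)]]
```

Handle is back at about -0.56 and the jaw is unchanged. I'll open slightly, lift straight up and away, and check.

```bash
python3 -m creep '{"claw":[0.5,0.5,0.5,0.5,0.5],"linear":[[0,0,0],[0,0,0],[0,0,0],[0,0,1],[0,0,3]],"turn":[[0,0,0],[0,0,0],[0,0,0],[0,0,0],[0,0,0]]}'
python3 -m creep '{"claw":[0.5,0.5,0.5,0.5,0.5],"linear":[[0,0,3],[0,0,7],[-2,-2,9],[-4,-6,9],[-6,-10,9]],"turn":[[0,0,0],[0,0,0],[0,0,0],[0,0,0],[0,0,0]]}'
python3 -m creep '{"claw":[0.5,0.5,0.5,0.5,0.5],"linear":[[0,-4,0],[0,-8,0],[0,-12,0],[0,-16,0],[0,-16,0]],"turn":[[0,0,0],[0,0,0],[0,0,0],[0,0,0],[0,0,0]]}'
python3 - <<'E'
from h import *
st();t=optics.snapshot("top");s=optics.snapshot("scene");jaw(t)
a=cv2.resize(t[160:280,230:385],None,fx=3,fy=3,interpolation=cv2.INTER_CUBIC)
b=cv2.resize(s[220:340,270:390],None,fx=3,fy=3,interpolation=cv2.INTER_CUBIC)
cv2.imwrite("pics/fin.png",np.hstack([a,b]))
E
```

```text
time_s: 20.1
tcp_pos: [0.4856, 0.018, 0.1501]
tcp_rot: [-0.292, 0.957, -0.002, 0.004]
ft_force: [0.4, 0.2, 0.6]
opening: 0.497
time_s: 20.6
tcp_pos: [0.4252, -0.0822, 0.2419]
tcp_rot: [-0.293, 0.956, -0.002, 0.005]
ft_force: [1.0, -1.3, -0.1]
opening: 0.501
time_s: 21.1
tcp_pos: [0.425, -0.2454, 0.2425]
tcp_rot: [-0.29, 0.957, -0.003, 0.005]
ft_force: [0.3, 0.2, -0.5]
opening: 0.498
21.1 [ 0.425  -0.2454  0.2425] [-0.29   0.957 -0.003  0.005] [ 0.33  0.17 -0.47] 0.498
orange [56, np.float64(318.29)] blue [150, np.float64(308.15)]
```

View pics/fin.png

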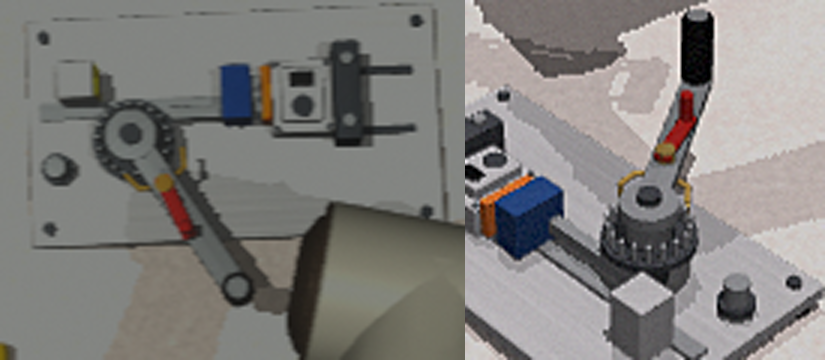

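The housing sits square between pad and stop, the lever leans clockwise, the handle is swung back, and the robot is clear. Handing in.

```bash
python3 -c 'from plant import arm;print(arm.finish_job())'
```

```text
the job is handed in; nothing more can be done
None
```

I flipped the red lever to tightening and clamped the housing against the stop with two ratchet strokes. I then swung the handle back, let go and handed the job in at about 21 s. The hand-in reports no verdict.

- **Clamping force:** I estimate about 40 N. The knob push ended about 4.2 N above the free-jaw level. The pad looked compressed by about 0.6 px, roughly 1.35 mm. Neither is precise: single force readings vary by up to about 1 N, and the handle was close to its +0.6 end stop at the last reading.
- **Housing:** in the last picture it looks square against the stop, judged by eye rather than measured to 0.04 rad. The jaw did not move after I let go.
- **Lever and handle:** the lever leans clockwise. The handle is at about -0.55 rad, estimated from the gripper position as I let go.
- **Other things:** the robot stayed clear of the housing and jaw throughout and of everything at the end. I only saw the fixture area in the last picture, where the locating pin was in place. I did not re-check the bystanders on the table.

While I flipped the lever, the handle moved with it from about 0.24 to 0.54 rad. That did no harm, as the jaw had not moved when I next looked. No check failed.

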